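# Wind back the overrun torch carriage and reset its tripped breaker

## Task

The torch carriage has overrun and tripped its breaker. First crank the handwheel until the carriage's pointer stands at the black notch; then reset the tripped breaker, the one whose lever stands halfway: push its lever fully off (towards the robot), then throw it fully on (away from the robot). Leave the other two levers as they are and the carriage at the notch.

Things in the scene. Friction and masses are not known exactly. Their poses are not given: they have to be found in the camera images.
- feed: fixed rack-and-pinion torch carriage on a dark steel base plate 120 x 290 x 12 mm; origin under the plate's centre on the table, +y along the plate towards the handwheel end, z up. An end stop stands at its -y end. Its highest parts are the crank grip (126 mm) and the carriage's tool clamp (92 mm)
- carriage (a joint): the steel carriage (60 mm along the plate) on the guide rail, in m: 0 = pointer exactly at the notch, positive = away from the handwheel, towards the end stop (range -0.025 to 0.050). It is geared to the handwheel: carriage = 0.010 x wheel (10 mm a radian)
- wheel (a joint): the spoked handwheel, 108 mm across, upright axis, in rad: 0 = pointer at the notch, grows counter-clockwise seen from above, which drives the carriage away from the wheel (towards the end stop); clockwise draws the carriage to the wheel. Held by friction of 0.09 N m (about 2 N at the crank grip); it does not spring back
- wheel_axis (a point): centre of the handwheel on its axis, at the mid-height of the rim (66 mm above the table; the rim is 12 mm thick)
- crank_grip (a point): the middle of the upright black crank grip on the handwheel: a pin 22 mm in diameter that spins freely on its own axis, 45 mm from the wheel's axis, standing from 76 to 126 mm above the table (this point is at 106 mm)
- pointer (a point): tip of the 4 mm wide pointer in the middle of the carriage's front (-x) side, 26 mm above the table
- notch (a point): the black notch, 5 mm wide, the only mark across the bare aluminium rail (20 x 150 mm) in front of the carriage, 26 mm above the table
- box: fixed low grey breaker box 150 x 230 x 34 mm carrying three breakers in a row along its y, 72 mm apart; origin under its centre on the table, x pointing from the off side to the on side of every lever (roughly away from the robot), y to the left, z up
- lever_a (a joint): lever of breaker a, in rad: 0 = fully off, leaning 0.6 rad from vertical to the box's -x (the robot's side); 0.6 = upright; 1.2 = fully on, leaning 0.6 rad to the box's +x (away from the robot). Hard stops at both ends; stays where left by friction of 0.10 N m (about 3 N, 35 mm from the pivot). This is the tripped one: it starts about halfway (0.50 to 0.72)
- lever_b (a joint): lever of breaker b, in rad: 0 = fully off, leaning 0.6 rad from vertical to the box's -x (the robot's side); 0.6 = upright; 1.2 = fully on, leaning 0.6 rad to the box's +x (away from the robot). Hard stops at both ends; stays where left by friction of 0.10 N m (about 3 N, 35 mm from the pivot). It starts on and must stay on
- lever_c (a joint): lever of breaker c, in rad: 0 = fully off, leaning 0.6 rad from vertical to the box's -x (the robot's side); 0.6 = upright; 1.2 = fully on, leaning 0.6 rad to the box's +x (away from the robot). Hard stops at both ends; stays where left by friction of 0.10 N m (about 3 N, 35 mm from the pivot). A spare circuit: it starts off and must stay off
- pivot_a (a point): pivot of lever a, at the middle of breaker a, 68 mm above the table; the black breaker (116 x 50 mm; raised middle 84 mm long) has its top 8 mm above this point. Lever turns about the box's y axis. Which of the three places breaker a takes varies
- tip_a (a point): middle of the end of lever a, a grey paddle 26 mm wide (across the breaker) and 12 mm thick (18 x 10 mm in the 40 mm next to the pivot); 65 mm from its pivot
- pivot_b (a point): pivot of lever b, at the middle of breaker b, 68 mm above the table; the black breaker (116 x 50 mm; raised middle 84 mm long) has its top 8 mm above this point. Lever turns about the box's y axis. Which of the three places breaker b takes varies
- tip_b (a point): middle of the end of lever b, a grey paddle 26 mm wide (across the breaker) and 12 mm thick (18 x 10 mm in the 40 mm next to the pivot); 65 mm from its pivot
- pivot_c (a point): pivot of lever c, at the middle of breaker c, 68 mm above the table; the black breaker (116 x 50 mm; raised middle 84 mm long) has its top 8 mm above this point. Lever turns about the box's y axis. Which of the three places breaker c takes varies
- tip_c (a point): middle of the end of lever c, a grey paddle 26 mm wide (across the breaker) and 12 mm thick (18 x 10 mm in the 40 mm next to the pivot); 65 mm from its pivot

How it is judged (in metres and radians):
On the way, in this order (a step that is already met when the one before it is completed fails the run):
1. the carriage is wound back so that its pointer is at the notch (within 4 mm), before the tripped breaker is touched (value of joint carriage between -0.004 and 0.004 m and value of joint lever_a between 0.3 and 0.9 rad), for 0.2 s.
2. the tripped lever is pushed fully off (joint under 0.08), the pointer still at the notch (value of joint carriage between -0.004 and 0.004 m and value of joint lever_a below 0.08 rad), for 0.1 s.
3. the same lever is thrown fully on (joint over 1.1) (value of joint carriage between -0.004 and 0.004 m and value of joint lever_a above 1.1 rad), for 0.2 s.
At the end, for the whole second after the job is handed in: The pointer is within 4 mm of the notch, the reset lever stands fully on (over 1.1 of 1.2 rad), and of the other two levers the one that was on is still on (over 1.0 rad) and the one that was off still off (under 0.2 rad) (all of step 3 and value of joint lever_b above 1 rad and value of joint lever_c below 0.2 rad); the robot touches nothing.
It fails at once if the lever that was on is moved out of on (below 1.0 rad) (value of joint lever_b below 1 rad).
It fails at once if the lever that was off is moved out of off (above 0.2 rad) (value of joint lever_c above 0.2 rad).
It also fails if it takes over 61 s, if anything falls off the work surface, if the arm or the gripper's body presses on something with over 40 N, if the wrist force passes 120 N, or if a joint passes its speed limit or range.

## Robot

A 6-joint arm with a two-finger parallel gripper is mounted at the origin on a cart in front of the work surface, level with it; the furniture and walls round the work are solid. World frame = base frame: x ahead of the robot, y to its left, z up, the work surface at z = 0. Lengths are in mm, angles in rad, forces in N, time in s.
With the tool pointing down it reaches from about 300 to 775 mm from the base axis. Payload 14.6 kg.
Tool frame: the origin (TCP) lies at the very end of the fingers, on their centre line; the grasp point (between the pads) lies 19 mm behind it (manip.hold_point_z is the distance from the TCP to the grasp point, in mm); z points along the fingers, y is the direction in which the jaws open and shut (so a half turn about z gives the same grasp; the last joint's range is limited). The gripper opens to 85 mm and grips with 20 to 120 N. Pads are 22 mm wide; open, the fingers measure 114 mm over their backs; the gripper's body (76 mm by 85 mm) begins 54 mm behind the grasp point. The pads swing forward as they close: fully open they stand 13 mm farther back than shut.
Start: joints at [1.154, 0.3, 1.521, -0, 1.321, -0.067], TCP at [188.487, 516.684, 231.281] pointing down, gripper open.
Joint ranges: [-3.03, 3.03], [-0.79, 2.21], [0.23, 2.52], [-1.04, 4.18], [0, 3.07], [-2.55, 2.55]. Speed limits (rad/s): [2.22, 2.22, 2.57, 3.14, 3.14, 3.14].

## Interface

Orientations are given as a unit quaternion [x, y, z, w].
In Python, from rig import manip gives the robot as it stands. The module is installed in compiled form; this text tells all that it offers.
- The arm moves only by the tool jog_arm, never from a script. Its argument "commands" is a list that holds one entry, the list of rows, each a list of 5 numbers: the finger opening in mm, from 0 to 85.4, then the shift along the tool's x, y, z in mm, then the turn about the tool's z in degrees. In form: [[[gripper, dx, dy, dz, roll], ...]]. A call has 1 to 20 rows; each row is the pose to reach, as a shift and turn from the pose commanded when the call began, along the tool's axes at that moment; what a row does not reach only later rows make up. A row lasts 1/12 s, in which the tool goes at most 41.7 mm and 7.16 degrees, less where a joint would pass 70% of its speed; a pose out of reach is approached as far as the arm can. A call with a gripper value outside its range is refused whole. The fingers move at their own pace and stop on an object; "squeeze" is the grip in N (left out, the last holds). Time passes only in rows, so rows that repeat a pose let the fingers close. It gives the time, the measured TCP pose, the force and the opening at its end, in the units of the state.
- manip.get_state(): the state, without advancing time (a new reading comes with each control period).
- manip.snapshot(name): name is "scene" or "top" or "wrist"; returns a dict with "image" (420x560x3 uint8, red, green, blue), "mtx" (3x3 intrinsics, pixels), "dist" ([k1, k2, p1, p2, k3] as OpenCV has them; the pictures are not rectified), "world_from_camera" (4x4, takes a point from camera to world coordinates); the wrist camera has in their place "mount" (4x4, takes a point from camera to tool coordinates, whose origin is the TCP and whose axes are the flange's). Camera axes: x right, y up, looking along -z (the intrinsics and any distortion apply to the point x, -y, -z); pixel columns grow to the right and rows downward; lengths in mm; the calibration is good to about 2 mm. A picture is of the moment at which its call begins: read the wrist's pose just before it. There is no depth.
- manip.close_job(): hands the job in, once; it reports no verdict.
The state is a dict: "t": time; "qpos": joint angles; "dq": joint speeds; "tau": joint torques, N m; "tool_pos": TCP position; "orientation": TCP orientation; "ft_force": force on the tool from outside, world axes, zero at the start; "wrist_torque": the same for the moment, N m; "gripper_width": finger opening in mm.
Only numpy, scipy, OpenCV 4.12 (cv2) and the standard library are available. Lean on these libraries where they do the work, as an engineer would, in place of code of your own. Each camera call takes 0.05 s, during which the arm holds its last target. There are 200 camera calls.

## Working session

There is one attempt and no reset: what is moved stays moved. The work goes in short steps, Python scripts to look and compute and a tool call to move; the robot and the scene stay as the last step left them, time stands still between calls to the robot, and variables do not carry over. Pictures are saved under pics/ and viewed, about 8 in all and at most 12, crops included, and the job is handed in when it is done.

Besides the shell and the picture viewer there is one more tool, called after ">>>" as name([rows], argument=value, ...), one row to a line, values as JSON. jog_arm: Moves the arm, as the interface text tells. Its arguments: {"type":"object","properties":{"commands":{"type":"array","items":{"type":"array","items":{"type":"array","items":{"type":"number"}}}},"squeeze":{"type":"number"}},"required":["commands"]}

```bash
mkdir -p pics; cat > h.py <<'E'
import numpy as np, cv2, pickle
from rig import manip
from scipy.spatial.transform import Rotation as R
def st():
    s=manip.get_state(); print({k:np.round(s[k],3).tolist() for k in ("t","qpos","tool_pos","orientation","ft_force","gripper_width")}); return s
def snap(n,f):
    s=manip.get_state(); d=manip.snapshot(n)
    if n=="wrist":
        T=np.eye(4);T[:3,:3]=R.from_quat(s["orientation"]).as_matrix();T[:3,3]=s["tool_pos"]
        d["world_from_camera"]=T@np.array(d["mount"])
    cv2.imwrite("pics/"+f+".png",d["image"][:,:,::-1]); pickle.dump(d,open("pics/"+f+".pkl","wb")); return d
def load(f): return pickle.load(open("pics/"+f+".pkl","rb"))
def ray(d,uv,z):
    p=cv2.undistortPoints(np.array([[uv]],float),np.array(d["mtx"]),np.array(d["dist"]))[0,0]
    T=np.array(d["world_from_camera"]); v=T[:3,:3]@np.array([p[0],-p[1],-1.]); o=T[:3,3]
    return o+v*(z-o[2])/v[2]
def proj(d,P):
    T=np.linalg.inv(np.array(d["world_from_camera"])); P=np.atleast_2d(P); c=P@T[:3,:3].T+T[:3,3]
    c=c*[1,-1,-1]
    return cv2.projectPoints(c.reshape(-1,1,3),np.zeros(3),np.zeros(3),np.array(d["mtx"]),np.array(d["dist"]))[0][:,0]
E
python3 - <<'E'
from h import *
st(); a=snap("top","top1"); b=snap("scene","sc1"); snap("wrist","w1")
print(np.array(a["world_from_camera"]).round(2),a["mtx"])
print(np.array(b["world_from_camera"]).round(2)); print(np.round(load("w1")["mount"],2))
E
```

```text
{'t': 0.0, 'qpos': [1.154, 0.3, 1.522, 0.0, 1.321, -0.067], 'tool_pos': [188.386, 516.47, 230.709], 'orientation': [0.174, 0.985, -0.001, -0.0], 'ft_force': [-0.401, 0.304, 0.633], 'gripper_width': 84.85}
[[ 2.00000e-02  1.00000e+00 -5.00000e-02  4.97230e+02]
 [-1.00000e+00  2.00000e-02 -1.00000e-02 -1.71000e+00]
 [-1.00000e-02  5.00000e-02  1.00000e+00  1.18559e+03]
 [ 0.00000e+00  0.00000e+00  0.00000e+00  1.00000e+00]] [[538.81623652   0.         274.67644754]
 [  0.         538.81623652 211.37492844]
 [  0.           0.           1.        ]]
[[ 7.9000e-01  4.2000e-01 -4.4000e-01  1.0681e+02]
 [-6.1000e-01  5.4000e-01 -5.8000e-01 -5.8610e+02]
 [-0.0000e+00  7.2000e-01  6.9000e-01  7.8590e+02]
 [ 0.0000e+00  0.0000e+00  0.0000e+00  1.0000e+00]]
[[  -0.      0.95    0.33   84.95]
 [   1.      0.     -0.      0.25]
 [  -0.      0.33   -0.95 -142.67]
 [   0.      0.      0.      1.  ]]
```

View pics/top1.png

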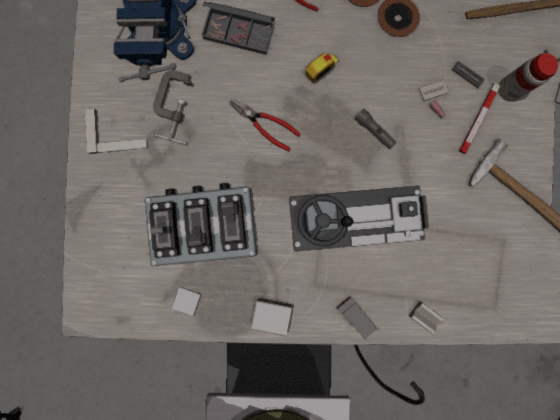

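View pics/sc1.png

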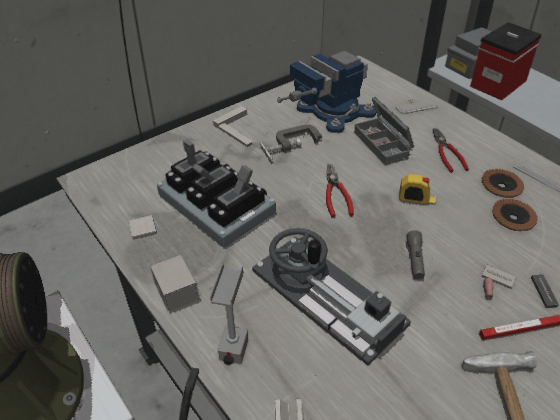

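```bash
python3 - <<'E'
from h import *
a=load("top1")["image"][:,:,::-1]; b=load("sc1")["image"][:,:,::-1]
x=cv2.resize(a[180:256,284:434],None,fx=5,fy=5,interpolation=cv2.INTER_CUBIC)
y=cv2.resize(a[180:270,140:260],None,fx=2.4,fy=2.4,interpolation=cv2.INTER_CUBIC)
z=cv2.resize(b[135:245,150:290],None,fx=3,fy=2,interpolation=cv2.INTER_CUBIC)
c=np.zeros((600,750,3),np.uint8); c[:380]=x; c[382:598,:288]=y; c[380:600,300:720]=z
cv2.imwrite("pics/c1.png",cv2.convertScaleAbs(c,alpha=1.5))
E
```

```text
(no output)
```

View pics/c1.png

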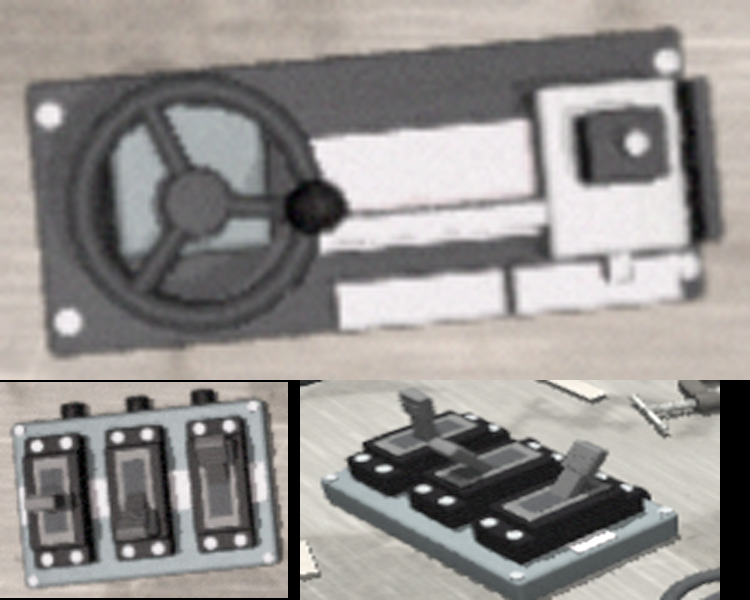

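```bash
cat > geo.py <<'E'
from h import *
d=load("top1")
f=lambda u,v,z,o=(284,180),s=5: ray(d,((u+.5)/s-.5+o[0],(v+.5)/s-.5+o[1]),z)
if __name__=="__main__":
    for n,u,v,z in [("hub",197,205,72),("griptop",317,207,126),("notch",510,292,26),("ptr",621,275,26),("s1",48,115,14),("s2",67,322,14),("s3",667,60,14),("s4",690,268,14)]: print(n,f(u,v,z).round(1))
    g=lambda u,v,z: f(u,v,z,(140,180),2.4)
    for n,u,v,z in [("A",19,430-382,34),("B",252,407-382,34),("C",33,580-382,34),("D",270,558-382,34),("a1",37,443-382,68),("a2",67,442-382,68),("a3",47,560-382,68),("a4",80,557-382,68),("tipa",30,503-382,133)]: print(n,g(u,v,z).round(1))
    s=manip.get_state(); print(R.from_quat(s["orientation"]).as_matrix().round(4))
E
python3 geo.py
```

```text
hub [536.9 -89.4  72. ]
griptop [ 535.  -132.5  126. ]
notch [ 503.3 -229.    26. ]
ptr [ 511.4 -277.5   26. ]
s1 [577.  -28.4  14. ]
s2 [487.1 -38.2  14. ]
s3 [ 606.3 -300.3   14. ]
s4 [ 515.1 -311.    14. ]
A [576.5 286.8  34. ]
B [600.7  76.5  34. ]
C [441.9 270.2  34. ]
D [466.2  57.7  34. ]
a1 [563.  261.9  68. ]
a2 [564.4 235.4  68. ]
a3 [461.2 250.3  68. ]
a4 [464.5 221.2  68. ]
tipa [509.7 251.  133. ]
[[-9.395e-01  3.427e-01 -3.000e-04]
 [ 3.427e-01  9.395e-01 -8.000e-04]
 [ 0.000e+00 -9.000e-04 -1.000e+00]]
```

>>> jog_arm([
  [[60, -547, -491, 40, 0], [60, -547, -491, 40, 0], [60, -547, -491, 40, 0], [60, -547, -491, 40, 0], [60, -547, -491, 40, 0], [60, -547, -491, 40, 0], [60, -547, -491, 40, 0], [60, -547, -491, 40, 0], [60, -547, -491, 40, 0], [60, -547, -491, 40, 0], [60, -547, -491, 40, 0], [60, -547, -491, 40, 0], [60, -547, -491, 40, 0], [60, -547, -491, 40, 0], [60, -547, -491, 40, 0], [60, -547, -491, 40, 0], [60, -547, -491, 40, 0], [60, -547, -491, 40, 0], [60, -547, -491, 40, 0], [60, -547, -491, 40, 0]],
], squeeze=25)

```text
t: 1.82
tool_pos: [534.0, -133.0, 190.4]
orientation: [0.175, 0.985, 0.0, -0.001]
ft_force: [0.6, -0.3, -0.3]
gripper_width: 60.0
```

```bash
python3 - <<'E'
from h import *
st(); d=snap("wrist","w2")
print(proj(d,[[535,-132.5,126],[536.9,-89.4,72],[503.3,-229,26]]).round(1))
E
```

```text
{'t': 1.817, 'qpos': [-0.311, 0.338, 1.569, 0.0, 1.236, -1.53], 'tool_pos': [533.978, -133.015, 190.425], 'orientation': [0.175, 0.985, 0.0, -0.001], 'ft_force': [0.59, -0.265, -0.317], 'gripper_width': 60.012}
[[277.4 234.1]
 [333.  189.6]
 [160.7 194. ]]
```

View pics/w2.png

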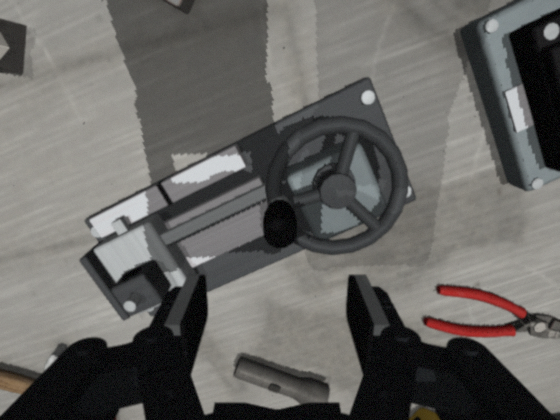

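```bash
python3 - <<'E'
from h import *
d=load("w2")
for n,u,v,z in [("hub",338,188,72),("grip",280,233,126),("notch",165,191,26),("ptr",121,226,26)]: print(n,ray(d,(u,v),z).round(1))
print(proj(d,[[535,-132.5,76]]).round(0))
E
```

```text
hub [537.  -85.6  72. ]
grip [ 534.8 -130.8  126. ]
notch [ 502.1 -224.2   26. ]
ptr [ 517.8 -276.1   26. ]
[[277. 208.]]
```

>>> jog_arm([
  [[60, -1, 2, 40, 0], [60, -1, 2, 80, 0], [60, -1, 2, 98, 0], [60, -1, 2, 98, 0], [40, -1, 2, 98, 0], [15, -1, 2, 98, 0], [15, -1, 2, 98, 0], [15, -1, 2, 98, 0], [15, -1, 2, 98, 0], [15, -1, 2, 98, 0], [15, -1, 2, 98, 0], [15, -1, 2, 98, 0]],
], squeeze=25)

```text
t: 2.87
tool_pos: [536.8, -131.4, 95.7]
orientation: [0.174, 0.985, -0.001, 0.002]
ft_force: [-0.5, -5.0, 6.8]
gripper_width: 21.3
```

```bash
python3 - <<'E'
from h import *
st()
d=snap("wrist","w3")
# rows for arc: hub, start angle from tcp, in tool axes
E
```

```text
{'t': 2.867, 'qpos': [-0.306, 0.452, 1.65, -0.001, 1.034, -1.526], 'tool_pos': [536.755, -131.419, 95.652], 'orientation': [0.174, 0.985, -0.001, 0.002], 'ft_force': [-0.502, -4.974, 6.788], 'gripper_width': 21.313}
```

```bash
cat > arc.py <<'E'
import sys,numpy as np,json
from h import *
def arc(a0,a1,n,off=(0,0),dz=0,hold=2,r=45):
    M=R.from_quat(manip.get_state()["orientation"]).as_matrix()
    rows=[]
    for k in list(range(1,n+1))+[n]*hold:
        a=np.radians(a0+(a1-a0)*k/n); b=np.radians(a0)
        w=r*np.array([np.cos(a)-np.cos(b),np.sin(a)-np.sin(b),0])+np.array([*off,0])*min(1,k/5)
        t=M.T@w; rows.append([15,round(t[0],1),round(t[1],1),dz,0])
    print(json.dumps([rows]))
if __name__=="__main__":
    v=list(map(float,sys.argv[1:])); arc(v[0],v[1],int(v[2]),(v[3],v[4]),v[5])
E
python3 arc.py -90 -150 12 0 0 -3
```

```text
[[[15, 3.7, -1.2, -3.0, 0], [15, 7.6, -2.0, -3.0, 0], [15, 11.5, -2.6, -3.0, 0], [15, 15.4, -2.7, -3.0, 0], [15, 19.3, -2.6, -3.0, 0], [15, 23.2, -2.1, -3.0, 0], [15, 27.0, -1.2, -3.0, 0], [15, 30.8, -0.0, -3.0, 0], [15, 34.4, 1.5, -3.0, 0], [15, 37.9, 3.3, -3.0, 0], [15, 41.2, 5.4, -3.0, 0], [15, 44.3, 7.8, -3.0, 0], [15, 44.3, 7.8, -3.0, 0], [15, 44.3, 7.8, -3.0, 0]]]
```

>>> jog_arm([
  [[15, 3.7, -1.2, -3, 0], [15, 7.6, -2.0, -3, 0], [15, 11.5, -2.6, -3, 0], [15, 15.4, -2.7, -3, 0], [15, 19.3, -2.6, -3, 0], [15, 23.2, -2.1, -3, 0], [15, 27.0, -1.2, -3, 0], [15, 30.8, 0, -3, 0], [15, 34.4, 1.5, -3, 0], [15, 37.9, 3.3, -3, 0], [15, 41.2, 5.4, -3, 0], [15, 44.3, 7.8, -3, 0], [15, 44.3, 7.8, -3, 0], [15, 44.3, 7.8, -3, 0]],
])

```text
t: 4.08
tool_pos: [497.3, -106.7, 96.1]
orientation: [0.174, 0.985, 0.001, 0.001]
ft_force: [11.5, 7.8, -24.8]
gripper_width: 21.0
```

```bash
python3 arc.py -150 -240 18 0 0 0
```

```text
[[[15, 2.9, 2.7, 0.0, 0], [15, 5.5, 5.5, 0.0, 0], [15, 7.9, 8.7, 0.0, 0], [15, 10.0, 12.0, 0.0, 0], [15, 11.9, 15.5, 0.0, 0], [15, 13.4, 19.1, 0.0, 0], [15, 14.5, 22.8, 0.0, 0], [15, 15.4, 26.7, 0.0, 0], [15, 15.9, 30.5, 0.0, 0], [15, 16.1, 34.5, 0.0, 0], [15, 15.9, 38.4, 0.0, 0], [15, 15.4, 42.3, 0.0, 0], [15, 14.6, 46.1, 0.0, 0], [15, 13.4, 49.9, 0.0, 0], [15, 11.9, 53.5, 0.0, 0], [15, 10.1, 57.0, 0.0, 0], [15, 7.9, 60.3, 0.0, 0], [15, 5.6, 63.4, 0.0, 0], [15, 5.6, 63.4, 0.0, 0], [15, 5.6, 63.4, 0.0, 0]]]
```

```bash
python3 arc.py -152 -242 18 1 0.6 2
```

```text
[[[15, 2.7, 2.9, 2.0, 0], [15, 5.1, 6.1, 2.0, 0], [15, 7.2, 9.5, 2.0, 0], [15, 9.0, 13.0, 2.0, 0], [15, 10.6, 16.8, 2.0, 0], [15, 12.0, 20.4, 2.0, 0], [15, 13.0, 24.2, 2.0, 0], [15, 13.7, 28.1, 2.0, 0], [15, 14.1, 32.0, 2.0, 0], [15, 14.1, 35.9, 2.0, 0], [15, 13.8, 39.8, 2.0, 0], [15, 13.2, 43.7, 2.0, 0], [15, 12.2, 47.5, 2.0, 0], [15, 10.9, 51.2, 2.0, 0], [15, 9.3, 54.8, 2.0, 0], [15, 7.3, 58.2, 2.0, 0], [15, 5.1, 61.4, 2.0, 0], [15, 2.6, 64.5, 2.0, 0], [15, 2.6, 64.5, 2.0, 0], [15, 2.6, 64.5, 2.0, 0]]]
```

>>> jog_arm([
  [[15, 2.7, 2.9, 2.0, 0], [15, 5.1, 6.1, 2.0, 0], [15, 7.2, 9.5, 2.0, 0], [15, 9.0, 13.0, 2.0, 0], [15, 10.6, 16.8, 2.0, 0], [15, 12.0, 20.4, 2.0, 0], [15, 13.0, 24.2, 2.0, 0], [15, 13.7, 28.1, 2.0, 0], [15, 14.1, 32.0, 2.0, 0], [15, 14.1, 35.9, 2.0, 0], [15, 13.8, 39.8, 2.0, 0], [15, 13.2, 43.7, 2.0, 0], [15, 12.2, 47.5, 2.0, 0], [15, 10.9, 51.2, 2.0, 0], [15, 9.3, 54.8, 2.0, 0], [15, 7.3, 58.2, 2.0, 0], [15, 5.1, 61.4, 2.0, 0], [15, 2.6, 64.5, 2.0, 0], [15, 2.6, 64.5, 2.0, 0], [15, 2.6, 64.5, 2.0, 0]],
])

```text
t: 5.75
tool_pos: [517.5, -46.4, 95.8]
orientation: [0.174, 0.985, -0.0, 0.002]
ft_force: [3.1, -2.0, 5.9]
gripper_width: 20.8
```

```bash
python3 - <<'E'
from h import *
from scipy.optimize import least_squares
p=manip.get_state()["tool_pos"][:2]; P=np.array([[536.8,-131.4],[497.3,-106.7],p])
r=least_squares(lambda c:np.linalg.norm(P-c,axis=1)-45,[537,-87]); print(p.round(1),r.x.round(1),r.fun.round(2),np.degrees(np.arctan2(*(P-r.x).T[::-1])).round(1))
E
python3 arc.py -242 -326 18 0 0 0
```

```text
[517.5 -46.4] [537.6 -86.5] [-0.14  0.06 -0.12] [ -91.  -153.4  116.6]
[[[15, -2.6, 2.6, 0.0, 0], [15, -5.3, 5.0, 0.0, 0], [15, -8.3, 7.2, 0.0, 0], [15, -11.4, 9.1, 0.0, 0], [15, -14.7, 10.8, 0.0, 0], [15, -18.0, 12.2, 0.0, 0], [15, -21.5, 13.3, 0.0, 0], [15, -25.1, 14.1, 0.0, 0], [15, -28.7, 14.7, 0.0, 0], [15, -32.4, 14.9, 0.0, 0], [15, -36.1, 14.8, 0.0, 0], [15, -39.7, 14.5, 0.0, 0], [15, -43.3, 13.8, 0.0, 0], [15, -46.8, 12.9, 0.0, 0], [15, -50.3, 11.6, 0.0, 0], [15, -53.6, 10.1, 0.0, 0], [15, -56.8, 8.4, 0.0, 0], [15, -59.9, 6.3, 0.0, 0], [15, -59.9, 6.3, 0.0, 0], [15, -59.9, 6.3, 0.0, 0]]]
```

>>> jog_arm([
  [[15, -2.6, 2.6, 0, 0], [15, -5.3, 5.0, 0, 0], [15, -8.3, 7.2, 0, 0], [15, -11.4, 9.1, 0, 0], [15, -14.7, 10.8, 0, 0], [15, -18.0, 12.2, 0, 0], [15, -21.5, 13.3, 0, 0], [15, -25.1, 14.1, 0, 0], [15, -28.7, 14.7, 0, 0], [15, -32.4, 14.9, 0, 0], [15, -36.1, 14.8, 0, 0], [15, -39.7, 14.5, 0, 0], [15, -43.3, 13.8, 0, 0], [15, -46.8, 12.9, 0, 0], [15, -50.3, 11.6, 0, 0], [15, -53.6, 10.1, 0, 0], [15, -56.8, 8.4, 0, 0], [15, -59.9, 6.3, 0, 0], [15, -59.9, 6.3, 0, 0], [15, -59.9, 6.3, 0, 0]],
])

```text
t: 7.42
tool_pos: [575.3, -61.4, 95.7]
orientation: [0.174, 0.985, -0.0, 0.001]
ft_force: [-1.8, -3.4, 7.2]
gripper_width: 21.0
```

```bash
python3 - <<'E'
from h import *
p=manip.get_state()["tool_pos"][:2]-np.array([537.6,-86.5]); print(np.linalg.norm(p),np.degrees(np.arctan2(p[1],p[0])))
a=snap("top","top2")["image"][:,:,::-1]; b=snap("wrist","w4")["image"][:,:,::-1]
c=np.vstack([cv2.resize(a[215:256,334:434],None,fx=7,fy=7,interpolation=cv2.INTER_CUBIC),cv2.resize(b[0:312],(560,312))[:,:].copy() if 0 else np.pad(b[0:312],((0,0),(0,140),(0,0)))])
cv2.imwrite("pics/c2.png",cv2.convertScaleAbs(c,alpha=1.4)); print(c.shape)
E
```

```text
45.3191286428568 33.61988497804182
(599, 700, 3)
```

View pics/c2.png

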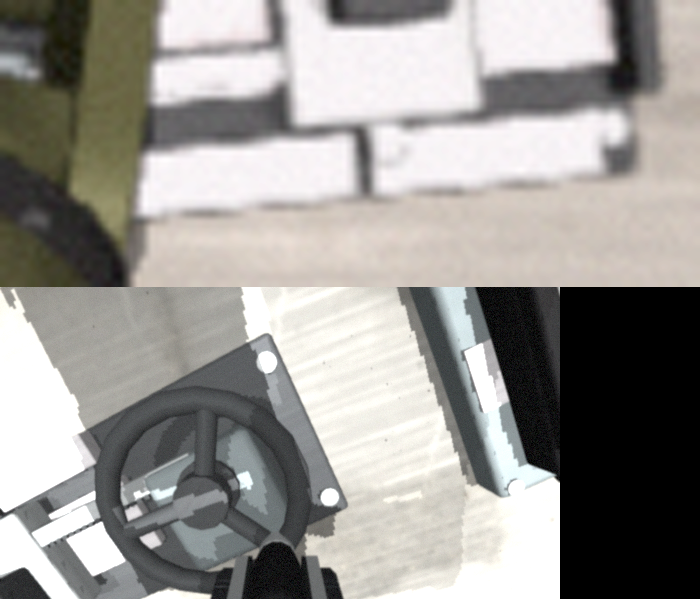

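```bash
python3 - <<'E'
from h import *
d=load("top2"); f=lambda u,v: ray(d,((u+.5)/7-.5+334,(v+.5)/7-.5+215),26)
n,p=f(365,162),f(397,147); print(n,p,(p-n)[:2]@[-.107,.994])
g=cv2.cvtColor(d["image"],cv2.COLOR_RGB2GRAY)
print(g[231:243,380:400])
E
python3 arc.py -326 -371 12 0 0 0
```

```text
[ 503.9189062  -229.22806318   26.        ] [ 508.69902784 -239.14888306   26.        ] -10.372767980763387
[[170 168 167 167 165 165 163 163 161 157 152 142 135 130 130 130 131 128
  119 104]
 [144 140 136 131 131 126 130 140 142 141 131 110  90  94  99 113 117 118
  118 114]
 [ 82  89  96  93  77  68 109 151 170 174 169 144 129 141 148 162 170 168
  170 168]
 [118 135 147 143 110  58  93 149 173 176 174 174 172 169 173 174 176 175
  174 176]
 [172 171 170 167 131  59  77 141 171 173 173 168 170 175 176 175 176 175
  176 175]
 [176 174 174 171 132  60  68 136 171 173 173 156 163 174 176 174 175 174
  175 176]
 [178 175 173 171 138  73  63 129 163 164 164 161 169 175 176 176 176 175
  176 174]
 [175 175 176 172 139  79  71 130 153 153 159 166 175 173 174 175 176 175
  175 176]
 [177 176 173 172 146  90  75 135 170 171 173 175 176 175 175 175 175 175
  176 177]
 [176 174 176 172 147  91  68 135 170 175 173 174 173 173 173 173 171 173
  172 172]
 [176 173 174 170 148  96  70 133 170 175 174 168 162 155 153 151 147 147
  146 144]
 [166 165 159 155 137 104  80 123 148 154 156 151 143 131 124 120 113 116
  112 109]]
[[[15, -2.3, -1.8, 0.0, 0], [15, -4.5, -3.8, 0.0, 0], [15, -6.6, -5.9, 0.0, 0], [15, -8.5, -8.1, 0.0, 0], [15, -10.3, -10.4, 0.0, 0], [15, -11.9, -12.9, 0.0, 0], [15, -13.4, -15.4, 0.0, 0], [15, -14.7, -18.1, 0.0, 0], [15, -15.8, -20.8, 0.0, 0], [15, -16.7, -23.6, 0.0, 0], [15, -17.5, -26.5, 0.0, 0], [15, -18.0, -29.4, 0.0, 0], [15, -18.0, -29.4, 0.0, 0], [15, -18.0, -29.4, 0.0, 0]]]
```

>>> jog_arm([
  [[15, -2.3, -1.8, 0, 0], [15, -4.5, -3.8, 0, 0], [15, -6.6, -5.9, 0, 0], [15, -8.5, -8.1, 0, 0], [15, -10.3, -10.4, 0, 0], [15, -11.9, -12.9, 0, 0], [15, -13.4, -15.4, 0, 0], [15, -14.7, -18.1, 0, 0], [15, -15.8, -20.8, 0, 0], [15, -16.7, -23.6, 0, 0], [15, -17.5, -26.5, 0, 0], [15, -18.0, -29.4, 0, 0], [15, -18.0, -29.4, 0, 0], [15, -18.0, -29.4, 0, 0]],
])

```text
t: 8.68
tool_pos: [582.2, -94.9, 95.8]
orientation: [0.174, 0.985, -0.0, 0.001]
ft_force: [-0.9, -0.8, 6.5]
gripper_width: 21.2
```

```bash
python3 - <<'E'
from h import *
p=manip.get_state()["tool_pos"][:2]-np.array([537.6,-86.5]); print(np.linalg.norm(p),np.degrees(np.arctan2(p[1],p[0])))
a=snap("top","top3")["image"][:,:,::-1]; b=snap("scene","sc3")["image"][:,:,::-1]
c=np.vstack([cv2.resize(a[222:248,364:414],None,fx=11,fy=11,interpolation=cv2.INTER_CUBIC),cv2.resize(b[270:360,270:415],(550,300),interpolation=cv2.INTER_CUBIC)])
cv2.imwrite("pics/c3.png",c); print(c.shape)
E
```

```text
45.37053939491425 -10.715057421149924
(586, 550, 3)
```

View pics/c3.png

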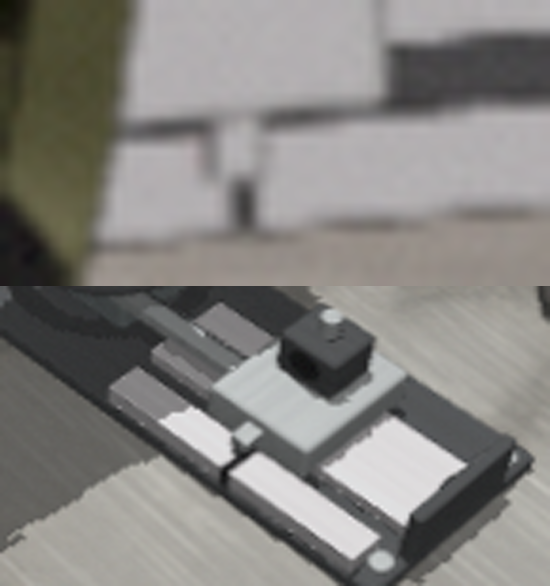

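>>> jog_arm([
  [[55, 0, 0, 0, 0], [55, 0, 0, 0, 0], [55, 0, 0, 0, 0], [55, 0, 0, 0, 0], [55, 0, 0, 0, 0], [55, 0, 0, -35, 0], [55, 0, 0, -70, 0], [55, 0, 0, -95, 0], [0, 150, 310, -95, -27], [0, 150, 310, -95, -27], [0, 150, 310, -95, -27], [0, 150, 310, -95, -27], [0, 150, 310, -95, -27], [0, 150, 310, -95, -27], [0, 150, 310, -95, -27], [0, 150, 310, -95, -27], [0, 150, 310, -95, -27], [0, 150, 310, -95, -27], [0, 150, 310, -95, -27], [0, 150, 310, -95, -27]],
])

```text
t: 10.45
tool_pos: [547.2, 246.6, 189.2]
orientation: [-0.06, 0.998, -0.0, -0.0]
ft_force: [0.6, 0.7, 0.6]
gripper_width: 0.0
```

```bash
python3 - <<'E'
from h import *
s=st(); print(R.from_quat(s["orientation"]).as_matrix().round(3))
d=snap("wrist","w5"); a=snap("top","top4")["image"][:,:,::-1]
e=np.array([.993,.117,0]); pv=np.array([513,243.5,68.])
print(proj(d,[pv,pv+[0,0,8],pv+[0,0,65],pv+42*e+[0,0,8],pv-42*e+[0,0,8]]).round(0))
b=d["image"][:,:,::-1]; z=np.pad(cv2.resize(a[222:248,364:414],None,fx=7,fy=7,interpolation=cv2.INTER_CUBIC),((0,0),(0,210),(0,0)))
cv2.imwrite("pics/c4.png",np.vstack([b,z]))
E
```

```text
{'t': 10.45, 'qpos': [0.363, 0.446, 1.421, -0.0, 1.275, -1.329], 'tool_pos': [547.243, 246.649, 189.2], 'orientation': [-0.06, 0.998, -0.0, -0.0], 'ft_force': [0.568, 0.702, 0.605], 'gripper_width': 0.026}
[[-0.993 -0.12  -0.   ]
 [-0.12   0.993 -0.   ]
 [ 0.    -0.    -1.   ]]
[[277. 159.]
 [277. 161.]
 [277. 181.]
 [277. 217.]
 [277.  99.]]
```

View pics/c4.png

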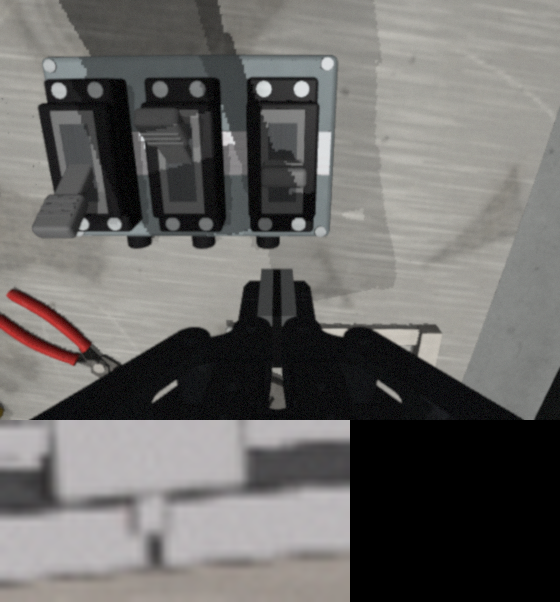

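>>> jog_arm([
  [[0, 0, 2, 40, 0], [0, 0, 2, 80, 0], [0, 0, 2, 97, 0], [0, 0, 2, 97, 0], [0, 5, 2, 97, 0], [0, 10, 2, 97, 0], [0, 15, 2, 97, 0], [0, 20, 2, 97, 0], [0, 24, 2, 97, 0], [0, 28, 2, 97, 0], [0, 31, 2, 97, 0], [0, 34, 2, 97, 0], [0, 34, 2, 97, 0], [0, 34, 2, 97, 0]],
])

```text
t: 11.72
tool_pos: [513.0, 245.6, 92.4]
orientation: [-0.061, 0.998, 0.0, 0.0]
ft_force: [2.7, 0.8, 2.7]
gripper_width: 0.2
```

```bash
python3 - <<'E'
from h import *
s=st()
E
```

```text
{'t': 11.717, 'qpos': [0.382, 0.49, 1.602, -0.0, 1.049, -1.31], 'tool_pos': [512.994, 245.627, 92.436], 'orientation': [-0.061, 0.998, 0.0, 0.0], 'ft_force': [2.716, 0.82, 2.671], 'gripper_width': 0.182}
```

>>> jog_arm([
  [[0, 1, 0, 0, 0], [0, 2, 0, 0, 0], [0, 3, 0, 0, 0], [0, 3, 0, 0, 0], [0, 3, 0, 0, 0]],
])

```text
t: 12.13
tool_pos: [512.0, 245.5, 93.3]
orientation: [-0.061, 0.998, 0.001, 0.003]
ft_force: [16.5, 1.9, 0.2]
gripper_width: -0.2
```

>>> jog_arm([
  [[0, -8, 0, 0, 0], [0, -8, 0, -40, 0], [0, -8, 0, -80, 0], [0, -8, 0, -95, 0], [0, 30, 0, -95, 0], [0, 67, 0, -95, 0], [0, 67, 0, -95, 0], [0, 67, 0, -95, 0]],
])

```text
t: 12.8
tool_pos: [442.1, 237.0, 187.2]
orientation: [-0.061, 0.998, -0.0, -0.001]
ft_force: [-0.0, -0.8, 0.3]
gripper_width: -0.2
```

```bash
python3 - <<'E'
from h import *
st(); snap("wrist","w6")
a=snap("scene","sc6")["image"][:,:,::-1]
cv2.imwrite("pics/c5.png",np.vstack([load("w6")["image"][:,:,::-1][:300],cv2.resize(a[120:250,150:410],(560,280))]))
E
```

```text
{'t': 12.8, 'qpos': [0.419, 0.236, 1.709, 0.0, 1.198, -1.274], 'tool_pos': [442.122, 237.027, 187.24], 'orientation': [-0.061, 0.998, -0.0, -0.001], 'ft_force': [-0.003, -0.816, 0.316], 'gripper_width': -0.19}
```

View pics/c5.png

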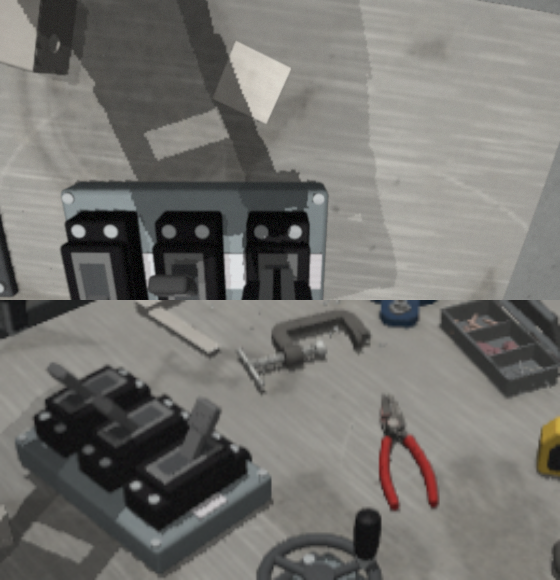

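>>> jog_arm([
  [[0, 0, 0, 40, 0], [0, 0, 0, 80, 0], [0, 0, 0, 95, 0], [0, 0, 0, 95, 0], [0, -8, 0, 95, 0], [0, -16, 0, 95, 0], [0, -23, 0, 95, 0], [0, -30, 0, 95, 0], [0, -37, 0, 95, 0], [0, -44, 0, 95, 0], [0, -51, 0, 95, 0], [0, -58, 0, 95, 0], [0, -64, 0, 95, 0], [0, -69, 0, 95, 0], [0, -71, 0, 95, 0], [0, -71, 0, 95, 0], [0, -71, 0, 95, 0]],
])

```text
t: 14.32
tool_pos: [514.2, 245.7, 92.2]
orientation: [-0.061, 0.998, -0.0, 0.0]
ft_force: [0.4, -0.3, 0.1]
gripper_width: -0.0
```

>>> jog_arm([
  [[0, -1, 0, 0, 0], [0, -2, 0, 0, 0], [0, -3, 0, 0, 0], [0, -4, 0, 0, 0], [0, -4, 0, 0, 0], [0, -4, 0, 0, 0]],
])

```text
t: 14.82
tool_pos: [516.8, 246.0, 92.0]
orientation: [-0.061, 0.998, -0.0, -0.002]
ft_force: [-10.7, -1.8, 3.4]
gripper_width: -0.1
```

>>> jog_arm([
  [[0, -1, 0, 0, 0], [0, -2, 0, 0, 0], [0, -2, 0, 0, 0], [0, -2, 0, 0, 0]],
])

```text
t: 15.15
tool_pos: [517.2, 246.1, 91.8]
orientation: [-0.061, 0.998, -0.001, -0.004]
ft_force: [-23.9, -4.2, 11.2]
gripper_width: 0.2
```

>>> jog_arm([
  [[0, 8, 0, 0, 0], [0, 14, 0, 0, 0], [0, 14, 0, -40, 0], [0, 14, 0, -80, 0], [0, 14, 0, -120, 0], [0, 50, 0, -120, 0], [0, 90, 0, -120, 0], [0, 120, 0, -120, 0], [0, 120, 0, -120, 0], [0, 120, 0, -120, 0]],
])

```text
t: 15.98
tool_pos: [400.5, 232.0, 213.2]
orientation: [-0.061, 0.998, 0.0, 0.001]
ft_force: [0.4, 0.2, 0.9]
gripper_width: 0.2
```

```bash
python3 - <<'E'
from h import *
st(); a=snap("scene","sc7")["image"][:,:,::-1]; t=snap("top","top7")["image"][:,:,::-1]
x=cv2.resize(t[222:248,364:414],(560,291),interpolation=cv2.INTER_CUBIC)
cv2.imwrite("pics/c6.png",np.vstack([cv2.resize(a[120:250,150:410],(560,280)),x]))
E
```

```text
{'t': 15.983, 'qpos': [0.446, 0.12, 1.782, -0.0, 1.237, -1.247], 'tool_pos': [400.482, 232.042, 213.177], 'orientation': [-0.061, 0.998, 0.0, 0.001], 'ft_force': [0.357, 0.238, 0.927], 'gripper_width': 0.229}
```

View pics/c6.png

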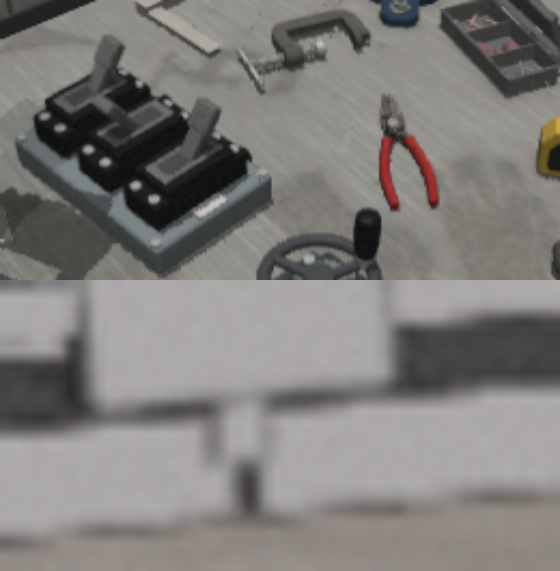

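Lever a (left, tip near (108,45)) is now parallel to lever b, so it is on. Lever c is still off. The pointer (about (243,435)) sits in line with the notch (248,485), and the arm is clear. I'm handing in.

```bash
python3 -c "
from rig import manip; print(manip.close_job())"
```

```text
the job is handed in; nothing more can be done
None
```

The carriage is back at the notch, the tripped breaker is reset to on, and the job is handed in. It took about 16 s of robot time; the interface gives no verdict.

- **Carriage:** I gripped the crank and turned the handwheel about 280° clockwise, which is about 49 mm of travel. In the last top picture the pointer lines up with the notch to about 1 mm, and it had not moved since I released the crank.
- **Tripped breaker (the left one):** I pushed its lever towards the robot until it hit the stop at about 16 N. I then threw it away from the robot until it hit the other stop at about 24 N. The last scene picture shows it parallel to the lever that was already on.
- **Other levers:** the right one still looks on and the middle one still looks off. The arm is clear, with the measured force near zero.

No check failed. The one disagreement was an early estimate of about 10 mm of travel left, from a faint pointer edge. The crank angle gave about 8 mm; I used that, and the later pictures agreed with it.

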